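Shut the balance's draught shield and tare the sprue base

ROBOT

A 6-joint arm with a two-finger parallel gripper is mounted at the origin on the work surface. World frame = base frame: x ahead of the robot, y to its left, z up, the work surface at z = 0. Lengths are in m, angles in rad, forces in N, time in s.
With the tool pointing down it reaches from about 0.325 to 0.75 m from the base axis. Payload 7.6 kg.
Tool frame: the origin (TCP) lies at the very end of the fingers, on their centre line; the grasp point (between the pads) lies 19 mm behind it; z points along the fingers, y is the line along which they close (so a half turn about z gives the same grasp; the last joint's range is limited). The gripper opens to 85 mm and grips with 20 to 120 N. Pads are 22 mm wide; open, the fingers measure 114 mm over their backs; the gripper's body (76 mm by 85 mm) begins 54 mm behind the grasp point. The pads swing forward as they close: fully open they stand 13 mm farther back than shut.
Start: joints at [1.176, 0.052, 1.401, -0, 1.689, -0.07], TCP at [0.168, 0.498, 0.231] pointing down, gripper open.
Joint ranges: [-2.9, 2.9], [-0.91, 2.17], [0.12, 2.37], [-1.06, 4.2], [0.26, 2.73], [-2.93, 2.93]. Speed limits (rad/s): [2.57, 2.57, 3.01, 3.14, 3.14, 3.14].

INTERFACE

Orientations are given as a unit quaternion [w, x, y, z].
In Python, from workcell import ctrl gives the robot as it stands. The module is installed in compiled form; this text tells all that it offers.
- The arm moves only by the shell command python3 -m handwheel 'ROWS'. ROWS is JSON, a list of rows, each an object of numbers: "jaw": the opening, from -1 (shut) to 1 (fully open); "tx", "ty", "tz": the shift along the tool's x, y, z in m; "wx", "wy", "wz": the turn, a rotation vector about the tool's x, y, z in rad. A call has 1 to 12 rows; each row shifts and turns the commanded pose from where the row before left it, along the tool's axes as they then stand; what a row does not reach is not made up. A row lasts 1/12 s, in which the tool goes at most 41.7 mm and 7.16 degrees, less where a joint would pass 70% of its speed; a pose out of reach is approached as far as the arm can. A call is refused whole if a number of a shift passes 0.0417 or a number of a turn 0.125, either way. A call with a gripper value outside its range is refused whole. The fingers move at their own pace and stop on an object; the grip force is fixed at half the most. Time passes only in rows, so rows that do not move let the fingers close. It gives the time, the measured TCP pose, the force, the opening and the grip force at its end, in the units of the state.
- ctrl.get_obs(): the state, without advancing time (a new reading comes with each control period).
- ctrl.snapshot(name): name is "scene" or "top"; returns a dict with "color" (480x640x3 uint8, red, green, blue), "depth" (480x640 float32, m along the optical axis (not along the pixel's ray), 0 where there is no reading), "mtx" (3x3 intrinsics, pixels), "R" (3x3) and "t" (3): a world point X has camera coordinates R X + t. Camera axes: x right, y down, z forward; pixel columns grow to the right and rows downward; lengths in m; the calibration is good to about 2 mm. A picture is of the moment at which its call begins.
- ctrl.hand_in(): hands the job in; it is judged then, once.
The state is a dict: "time": time; "joint_positions": joint angles; "dq": joint speeds; "joint_efforts": joint torques, N m; "eef_pos": TCP position; "tool_rot": TCP orientation; "ft_force": force on the tool from outside, world axes, zero at the start; "torque": the same for the moment, N m; "gripper_width": finger opening in m; "grasp_force": force on a finger pad.
Only numpy, scipy, OpenCV 4.12 (cv2) and the standard library are available. Lean on these libraries where they do the work, as an engineer would, in place of code of your own. Each camera call takes 0.05 s, during which the arm holds its last target. There are 200 camera calls.

TASK

The rubber sprue base is already on the balance pan, ready to be tared before the wax tree is built on it. Gently push the top panel and the right-hand panel of the balance's glass draught shield fully shut by their blue handles, using only your fingertips; then, with the shield closed, press the wide green tare key all the way down and let it come back up. Press no other key and leave the sprue base and everything else on the bench where it is.

Things in the scene. Friction and masses are not known exactly. Their poses are not given: they have to be found in the camera images.
- balance: white precision balance, fixed, 355 by 210. Origin on the bench under the pan's centre; x from its front (robot side) to its rear, y to its left, z up. Front console x -205 to -85, 45 high; display wedge x -140 to -84, 75 high; glass shield x and y +-85 and +-109, 228 high; steel pan dia 90, top z 78; rear housing x 84 to 150, 130 high; upper rails run back to x 165 at z 223
- top_panel (a joint): top glass panel of the shield, 170 x 184 x 4, upper face at z 228 of the balance: 0 fully shut, grows in m as it slides towards the rear of the balance (its +x); at most 0.11. It slides with about 1.5 N of friction and stays where it is left; firm stop when shut. It starts open
- top_handle (a point): middle of the rear face (facing the balance's +x) of the top panel's blue handle, an upright ridge 80 wide (y), 10 thick (x) and 16 tall (z 228 to 244) standing on the panel near its front edge. This point is at balance x = -65 + opening (mm), y 0, z 236; push here towards the front of the balance (its -x) to shut
- right_panel (a joint): right-hand glass side panel (on the balance's -y side), 164 long, 150 high, 4 thick, outer face at balance y -109: 0 fully shut, grows in m as it slides to the rear (+x of the balance); at most 0.11. About 1.5 N of friction, stays where it is left; firm stop when shut. It starts open
- right_handle (a point): middle of the rear face (facing the balance's +x) of the right panel's blue handle, an upright bar 75 tall (balance z 133.5 to 208.5), 10 thick (x), standing out 25 sideways from the glass (balance y -109 to -134). This point is at balance x = -65 + opening (mm), y -122, z 171; push here towards the front of the balance (its -x) to shut
- left_panel (a joint): left-hand side panel, the mirror image of the right one: it is already shut (0) and stays so
- tare_key (a joint): wide green tare key in the middle of the key row, 20 (x) by 46 (y), standing 8 above the console: 0 up, 0.005 m fully down; springs back; 2.4 N to start it, 5.4 N to hold it fully down
- tare_key_top (a point): centre of the green tare key's top face, at balance x -176, y 0, z 53 when up; pressed straight down
- power_key (a joint): small red power key, 20 by 24, in the key row 70 to the left (+y) of the tare key: 0 up, 0.005 m down; not to be pressed
- print_key (a joint): small grey print key, 20 by 24, in the key row 70 to the right (-y) of the tare key: 0 up, 0.005 m down; not to be pressed
- sprue_base_center (a point): centre of the loose black rubber sprue base on the pan, a dished disc dia 64, 30 tall overall, standing on its flat side; this point is half-way up. To be left alone
- spare_base: larger black rubber sprue base, dia 76, 30 tall, loose on the bench; origin at the centre of its underside. Bystander
- flask: perforated steel casting flask, an open tube dia 76, 100 tall, standing loose; origin at the centre of its underside. Bystander
- wax_jar: jar of blue wax, dia 64, 75 tall, white cap, standing loose; origin at the centre of its underside. Bystander
- wax_block: purple carving-wax block 90 x 60 x 22, loose; origin at the centre of its underside. Bystander
- ring_tube: blue ring-wax tube, 80 long (its x), 26 wide, 33 tall, loose; origin at the centre of its underside. Bystander
- tweezers: steel tweezers, about 135 long (its x), 18 wide, 7 high, lying loose; origin on the bench near the middle. Bystander
Things that resemble listed ones, but are neither listed nor needed, are in the scene too. What is shaped like the part that bears sprue_base_center but orange or red is not meant.

How it is judged:
By the outcome, as a careful person would: the job done as asked, in the order asked, and still so for the second after the job is handed in, with the robot touching nothing.
It also fails if it takes over 54 s, if anything falls off the work surface, if the arm or the gripper's body presses on something with over 40 N, if the wrist force passes 120 N, or if a joint passes its speed limit or range.

## Working session

There is one attempt and no reset: what is moved stays moved. The work goes in short steps, Python scripts to look and compute and a shell command to move; the robot and the scene stay as the last step left them, time stands still between calls to the robot, and variables do not carry over. Pictures are saved under pics/ and viewed, at most 10 in all, crops included, and the job is handed in when it is done.

```bash
mkdir -p pics; python3 - <<'E'
from workcell import ctrl
import cv2,numpy as np
for n in("scene","top"):
    s=ctrl.snapshot(n); np.savez(n+"0.npz",**s)
    cv2.imwrite(f"pics/{n}0.png",s["color"][:,:,::-1])
    print(n,s["mtx"].round(1).tolist(),(-s["R"].T@s["t"]).round(3),s["R"].round(3).tolist())
o=ctrl.get_obs();print(o)
E
```

```text
scene [[462.2, 0.0, 313.0], [0.0, 462.2, 237.5], [0.0, 0.0, 1.0]] [ 0.267 -0.08   1.2  ] [[0.271, -0.963, 0.012], [-0.9, -0.257, -0.353], [0.342, 0.085, -0.936]]
top [[614.6, 0.0, 321.7], [0.0, 614.6, 235.3], [0.0, 0.0, 1.0]] [0.473 0.021 1.736] [[-0.027, -1.0, -0.007], [-0.994, 0.028, -0.101], [0.102, 0.004, -0.995]]
{'time': 0.1, 'joint_positions': array([ 1.17568494e+00,  5.27533015e-02,  1.40160271e+00, -2.23935923e-05,
        1.68862371e+00, -7.03090311e-02]), 'dq': array([-0.00128089, -0.00098668, -0.00442627, -0.00082972, -0.00022519,
       -0.00190334]), 'joint_efforts': array([ 1.39579621e-03, -3.82581747e+01, -3.60984707e+01,  8.13245833e-05,
        4.74882880e-03, -3.32336612e-06]), 'eef_pos': array([0.16742352, 0.49730438, 0.23057772]), 'tool_rot': array([-1.49119247e-04,  1.61689507e-01,  9.86841437e-01, -6.77403673e-04]), 'ft_force': array([-0.71433958, -0.46128001, -0.09826301]), 'torque': array([0.04826886, 0.03065916, 0.00498344]), 'grasp_force': 0.0, 'gripper_width': 0.08529138104594793}
```

View pics/scene0.png

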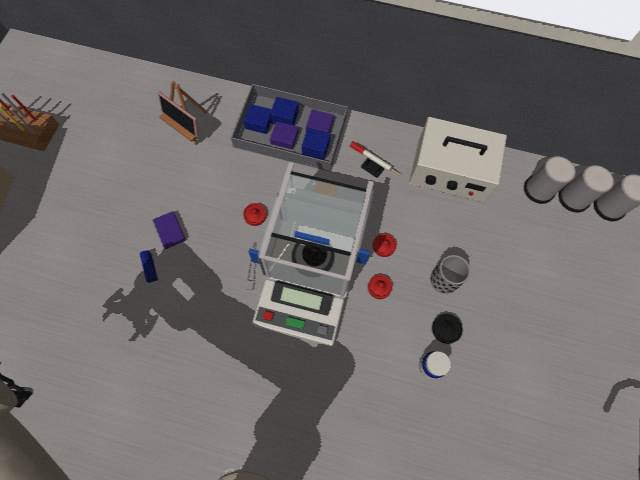

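View pics/top0.png

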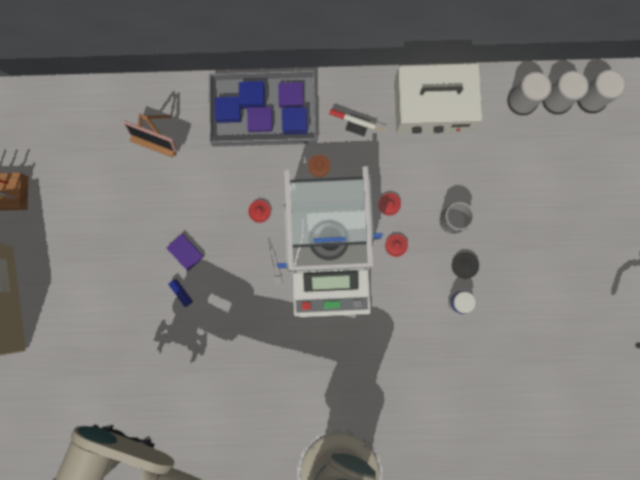

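The scene view shows the balance with green tare key at (295,323), red key (268,315), grey key (322,330), top handle (312,238), right handle (364,257) and left handle (254,255). The top view shows the same parts at (332,305), (306,306), (357,304), (329,240), (377,237) and (282,265).

Candidates that could be mistaken:
- **Blue items:** blocks in the tray at (285,110) scene, ring tube (148,266) scene and jar (436,364) scene. The wanted handles are the ones on the balance.
- **Keys:** only the wide green one is wanted. Red and grey are its neighbours.

```bash
cat >h.py <<'E'
import numpy as np,cv2
def ray(s,uv):
    d=np.linalg.inv(s["mtx"])@np.array([*uv,1.]); R=s["R"]; return -R.T@s["t"],R.T@d
def onz(s,uv,z):
    c,d=ray(s,uv); return c+d*(z-c[2])/d[2]
def tri(a,ua,b,ub):
    A=np.zeros((3,3));B=np.zeros(3)
    for s,u in((a,ua),(b,ub)):
        c,d=ray(s,u);d=d/np.linalg.norm(d);P=np.eye(3)-np.outer(d,d);A+=P;B+=P@c
    return np.linalg.solve(A,B)
def blob(s,col,box):
    u0,v0,u1,v1=box;h=cv2.cvtColor(s["color"][v0:v1,u0:u1],cv2.COLOR_RGB2HSV)
    H,S,V=[h[...,i].astype(int) for i in range(3)]
    m={"g":(H>45)&(H<85)&(S>120),"b":(H>100)&(H<125)&(S>120)&(V>60),"r":((H<8)|(H>172))&(S>140)}[col].astype(np.uint8)
    n,l,st,c=cv2.connectedComponentsWithStats(m);i=1+st[1:,4].argmax()
    return c[i]+[u0,v0],st[i]+[u0,v0,0,0,0]
E
python3 - <<'E'
from h import *
S=dict(np.load("scene0.npz"));T=dict(np.load("top0.npz"))
for n,c,z,bs,bt in[("tare","g",.053,(280,312,310,335),(320,298,345,313)),("power","r",.053,(258,308,278,322),(298,299,314,312)),
 ("top","b",.244,(285,225,340,250),(305,230,355,250)),("right","b",.2085,(355,245,375,268),(370,228,388,246)),("left","b",.2085,(244,244,264,266),(272,256,290,274))]:
    a,sa=blob(S,c,bs);b,sb=blob(T,c,bt)
    print(n,a.round(1),sa,b.round(1),sb,"tri",tri(S,a,T,b).round(4),"onz",onz(S,a,z).round(4),onz(T,b,z).round(4))
s=S["color"][195:355,235:395];t=T["color"][160:320,255:415]
cv2.imwrite("pics/crop.png",cv2.resize(np.hstack([s,t]),None,fx=2.5,fy=2.5,interpolation=cv2.INTER_CUBIC)[:,:,::-1])
E
```

```text
Traceback (most recent call last):
  File "h.py", line 15, in blob
    n,l,st,c=cv2.connectedComponentsWithStats(m);i=1+st[1:,4].argmax()
                                                     ~~~~~~~~~~~~~~~^^
ValueError: attempt to get argmax of an empty sequence
```

```bash
sed -i 's/(H>100)&(H<125)&(S>120)&(V>60)/(H>98)\&(H<128)\&(S>120)\&(V>40)/; s/(S>120),"b"/(S>90),"b"/; s/return c\[i\]/return c[i]/; s/;i=1+st/\n    if n<2: return np.zeros(2),h[h.shape[0]\/\/2,::4].tolist()\n    i=1+st/' h.py
python3 - <<'E'
from h import *
S=dict(np.load("scene0.npz"));T=dict(np.load("top0.npz"))
for n,c,z,bs,bt in[("tare","g",.053,(280,312,310,335),(320,298,345,313)),("power","r",.053,(258,308,278,322),(298,299,314,312)),
 ("top","b",.244,(285,225,340,250),(305,230,355,250)),("right","b",.2085,(355,245,375,268),(370,228,388,246)),("left","b",.2085,(244,244,264,266),(272,256,290,274))]:
    a,sa=blob(S,c,bs);b,sb=blob(T,c,bt)
    print(n,a.round(1),sa,b.round(1),sb,"tri",tri(S,a,T,b).round(4),"onz",onz(S,a,z).round(4),onz(T,b,z).round(4))
s=S["color"][195:355,235:395];t=T["color"][160:320,255:415]
cv2.imwrite("pics/crop.png",cv2.resize(np.hstack([s,t]),None,fx=2.5,fy=2.5,interpolation=cv2.INTER_CUBIC)[:,:,::-1])
E
```

```text
tare [294.5 322.4] [285 317  20  12 155] [331.7 304.2] [324 301  16   7 103] tri [0.4555 0.0065 0.0665] onz [0.4577 0.0077 0.053 ] [0.4555 0.0061 0.053 ]
power [267.7 315.3] [263 311  11  10  79] [305.9 305.4] [303 303   7   6  41] tri [0.4543 0.0756 0.0648] onz [0.4564 0.0769 0.053 ] [0.4541 0.0762 0.053 ]
top [311.6 237.8] [295 231  34  14 203] [328.9 239.3] [314 238  31   4  87] tri [0.6146 0.0099 0.2465] onz [0.6155 0.0101 0.244 ] [0.6148 0.0099 0.244 ]
right [362.8 256. ] [357 249  13  15 139] [376.9 235.3] [374 234   7   4  25] tri [ 0.6272 -0.1117  0.183 ] onz [ 0.618  -0.11    0.2085] [ 0.6249 -0.1104  0.2085]
left [253.7 255.2] [249 249  10  14  99] [281.3 265. ] [278 264   8   3  21] tri [0.5584 0.1316 0.1878] onz [0.5522 0.1277 0.2085] [0.5575 0.1298 0.2085]
```

View pics/crop.png

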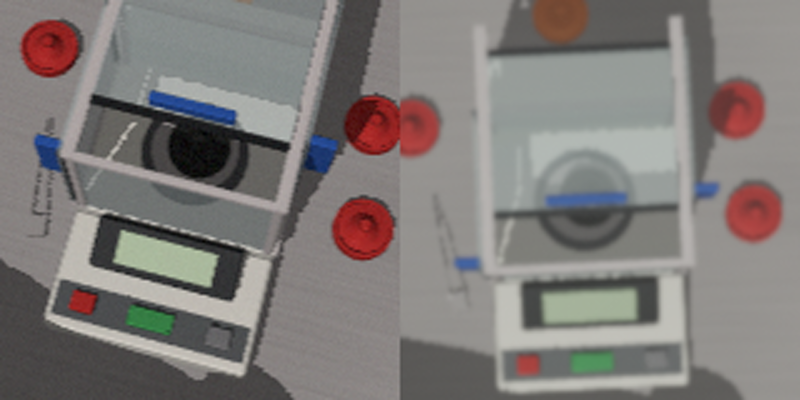

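The crop confirms the choice: blue ridge on the lid and blue bar on the right side, both open; left bar forward (shut); green key centred between red and grey. The estimated balance origin is (0.632, 0.010) with yaw ≈ 0.02, the lid is open about 53 mm and the right panel about 62 mm. First I raise the tool, shut the fingers and turn it so tool y = balance +x and tool x = balance +y.

```bash
python3 -m handwheel '[{"jaw":-1,"tz":-0.03},{"jaw":-1,"tz":-0.035,"wz":0.1227},{"jaw":-1,"tz":-0.035,"wz":0.1227},{"jaw":-1,"wz":0.1227},{"jaw":-1,"wz":0.1227},{"jaw":-1,"wz":0.1227},{"jaw":-1,"wz":0.1227},{"jaw":-1,"wz":0.1227},{"jaw":-1,"wz":0.1227},{"jaw":-1,"wz":0.1227},{"jaw":-1,"wz":0.1227},{"jaw":-1}]'
```

```text
invalid input at $[0]: expected keys jaw, tx, ty, tz, wx, wy, wz
```

```bash
python3 -m handwheel '[{"jaw":-1,"tx":0,"ty":0,"tz":-0.03,"wx":0,"wy":0,"wz":0},{"jaw":-1,"tx":0,"ty":0,"tz":-0.035,"wx":0,"wy":0,"wz":0.1227},{"jaw":-1,"tx":0,"ty":0,"tz":-0.035,"wx":0,"wy":0,"wz":0.1227},{"jaw":-1,"tx":0,"ty":0,"tz":0,"wx":0,"wy":0,"wz":0.1227},{"jaw":-1,"tx":0,"ty":0,"tz":0,"wx":0,"wy":0,"wz":0.1227},{"jaw":-1,"tx":0,"ty":0,"tz":0,"wx":0,"wy":0,"wz":0.1227},{"jaw":-1,"tx":0,"ty":0,"tz":0,"wx":0,"wy":0,"wz":0.1227},{"jaw":-1,"tx":0,"ty":0,"tz":0,"wx":0,"wy":0,"wz":0.1227},{"jaw":-1,"tx":0,"ty":0,"tz":0,"wx":0,"wy":0,"wz":0.1227},{"jaw":-1,"tx":0,"ty":0,"tz":0,"wx":0,"wy":0,"wz":0.1227},{"jaw":-1,"tx":0,"ty":0,"tz":0,"wx":0,"wy":0,"wz":0.1227},{"jaw":-1,"tx":0,"ty":0,"tz":0,"wx":0,"wy":0,"wz":0}]'
```

```text
time: 1.1
eef_pos: [0.1675, 0.4975, 0.3308]
tool_rot: [0.0, 0.702, 0.712, -0.0]
ft_force: [-0.4, -0.1, 0.5]
gripper_width: 0.0002
grasp_force: 0.0
```

```bash
python3 -m handwheel '[{"jaw":-1,"tx":-0.025,"ty":0.024,"tz":0,"wx":0,"wy":0,"wz":0},{"jaw":-1,"tx":-0.025,"ty":0.024,"tz":0,"wx":0,"wy":0,"wz":0},{"jaw":-1,"tx":-0.025,"ty":0.024,"tz":0,"wx":0,"wy":0,"wz":0},{"jaw":-1,"tx":-0.025,"ty":0.024,"tz":0,"wx":0,"wy":0,"wz":0},{"jaw":-1,"tx":-0.025,"ty":0.024,"tz":0,"wx":0,"wy":0,"wz":0},{"jaw":-1,"tx":-0.025,"ty":0.024,"tz":0,"wx":0,"wy":0,"wz":0},{"jaw":-1,"tx":-0.025,"ty":0.024,"tz":0,"wx":0,"wy":0,"wz":0},{"jaw":-1,"tx":-0.025,"ty":0.024,"tz":0,"wx":0,"wy":0,"wz":0},{"jaw":-1,"tx":-0.025,"ty":0.024,"tz":0,"wx":0,"wy":0,"wz":0},{"jaw":-1,"tx":-0.025,"ty":0.024,"tz":0,"wx":0,"wy":0,"wz":0}]' >/dev/null; python3 -m handwheel '[{"jaw":-1,"tx":-0.025,"ty":0.024,"tz":0,"wx":0,"wy":0,"wz":0},{"jaw":-1,"tx":-0.025,"ty":0.024,"tz":0,"wx":0,"wy":0,"wz":0},{"jaw":-1,"tx":-0.025,"ty":0.024,"tz":0,"wx":0,"wy":0,"wz":0},{"jaw":-1,"tx":-0.025,"ty":0.024,"tz":0,"wx":0,"wy":0,"wz":0},{"jaw":-1,"tx":-0.025,"ty":0.024,"tz":0,"wx":0,"wy":0,"wz":0},{"jaw":-1,"tx":-0.025,"ty":0.024,"tz":0,"wx":0,"wy":0,"wz":0},{"jaw":-1,"tx":-0.025,"ty":0.024,"tz":0,"wx":0,"wy":0,"wz":0},{"jaw":-1,"tx":-0.025,"ty":0.024,"tz":0,"wx":0,"wy":0,"wz":0},{"jaw":-1,"tx":-0.025,"ty":0.024,"tz":0,"wx":0,"wy":0,"wz":0},{"jaw":-1,"tx":-0.022,"ty":0.024,"tz":0,"wx":0,"wy":0,"wz":0},{"jaw":-1,"tx":0,"ty":0,"tz":0,"wx":0,"wy":0,"wz":0}]'
```

```text
time: 2.85
eef_pos: [0.6595, 0.0052, 0.3263]
tool_rot: [-0.002, 0.701, 0.714, -0.002]
ft_force: [0.7, -0.2, -1.6]
gripper_width: -0.0001
grasp_force: 0.0
```

```bash
python3 -m handwheel '[{"jaw":-1,"tx":0.005,"ty":0,"tz":0.02,"wx":0,"wy":0,"wz":0},{"jaw":-1,"tx":0,"ty":0,"tz":0.02,"wx":0,"wy":0,"wz":0},{"jaw":-1,"tx":0,"ty":0,"tz":0.02,"wx":0,"wy":0,"wz":0},{"jaw":-1,"tx":0,"ty":0,"tz":0.015,"wx":0,"wy":0,"wz":0},{"jaw":-1,"tx":0,"ty":0,"tz":0.008,"wx":0,"wy":0,"wz":0},{"jaw":-1,"tx":0,"ty":0,"tz":0,"wx":0,"wy":0,"wz":0},{"jaw":-1,"tx":0,"ty":0,"tz":0,"wx":0,"wy":0,"wz":0}]'
python3 - <<'E'
from workcell import ctrl
import cv2,numpy as np
a=ctrl.snapshot("scene")["color"][150:310,220:400];b=ctrl.snapshot("top")["color"][150:310,240:420]
cv2.imwrite("pics/c1.png",cv2.resize(np.hstack([a,b]),None,fx=2.2,fy=2.2,interpolation=cv2.INTER_CUBIC)[:,:,::-1])
E
```

```text
time: 3.43
eef_pos: [0.6567, 0.0149, 0.2487]
tool_rot: [-0.0, 0.7, 0.714, 0.0]
ft_force: [0.1, -0.9, 0.6]
gripper_width: 0.0001
grasp_force: 0.0
```

View pics/c1.png

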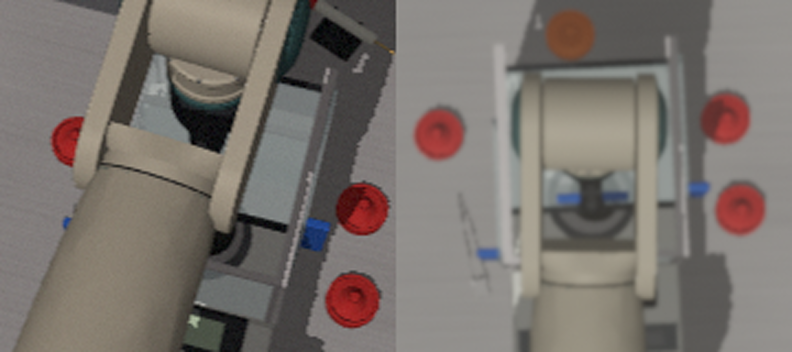

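The fingertips stand just behind the lid's handle, which sits at (590,198) in the crop, and are clear of everything. Next I lower them and start pushing.

```bash
python3 -m handwheel '[{"jaw":-1,"tx":-0.003,"ty":0,"tz":0.007,"wx":0,"wy":0,"wz":0},{"jaw":-1,"tx":-0.002,"ty":0,"tz":0.007,"wx":0,"wy":0,"wz":0},{"jaw":-1,"tx":0,"ty":0,"tz":0,"wx":0,"wy":0,"wz":0},{"jaw":-1,"tx":0,"ty":-0.004,"tz":0,"wx":0,"wy":0,"wz":0},{"jaw":-1,"tx":0,"ty":-0.004,"tz":0,"wx":0,"wy":0,"wz":0},{"jaw":-1,"tx":0,"ty":-0.004,"tz":0,"wx":0,"wy":0,"wz":0},{"jaw":-1,"tx":0,"ty":-0.004,"tz":0,"wx":0,"wy":0,"wz":0},{"jaw":-1,"tx":0,"ty":-0.004,"tz":0,"wx":0,"wy":0,"wz":0},{"jaw":-1,"tx":0,"ty":-0.004,"tz":0,"wx":0,"wy":0,"wz":0},{"jaw":-1,"tx":0,"ty":-0.004,"tz":0,"wx":0,"wy":0,"wz":0},{"jaw":-1,"tx":0,"ty":-0.004,"tz":0,"wx":0,"wy":0,"wz":0}]'; python3 -m handwheel '[{"jaw":-1,"tx":0,"ty":-0.004,"tz":0,"wx":0,"wy":0,"wz":0},{"jaw":-1,"tx":0,"ty":-0.004,"tz":0,"wx":0,"wy":0,"wz":0},{"jaw":-1,"tx":0,"ty":-0.004,"tz":0,"wx":0,"wy":0,"wz":0},{"jaw":-1,"tx":0,"ty":-0.004,"tz":0,"wx":0,"wy":0,"wz":0},{"jaw":-1,"tx":0,"ty":-0.004,"tz":0,"wx":0,"wy":0,"wz":0},{"jaw":-1,"tx":0,"ty":-0.004,"tz":0,"wx":0,"wy":0,"wz":0}]'
```

```text
time: 4.45
eef_pos: [0.6246, 0.0092, 0.2346]
tool_rot: [0.0, 0.7, 0.714, 0.0]
ft_force: [2.2, -0.5, 0.8]
gripper_width: -0.0
grasp_force: 0.9
time: 4.95
eef_pos: [0.6006, 0.0088, 0.2345]
tool_rot: [0.0, 0.7, 0.714, 0.0]
ft_force: [1.0, 1.1, 2.1]
gripper_width: -0.0001
grasp_force: 1.2
```

```bash
python3 -m handwheel '[{"jaw":-1,"tx":0,"ty":-0.004,"tz":0,"wx":0,"wy":0,"wz":0},{"jaw":-1,"tx":0,"ty":-0.003,"tz":0,"wx":0,"wy":0,"wz":0},{"jaw":-1,"tx":0,"ty":-0.002,"tz":0,"wx":0,"wy":0,"wz":0},{"jaw":-1,"tx":0,"ty":-0.002,"tz":0,"wx":0,"wy":0,"wz":0},{"jaw":-1,"tx":0,"ty":-0.002,"tz":0,"wx":0,"wy":0,"wz":0}]';for i in 1 2 ; do python3 -m handwheel '[{"jaw":-1,"tx":0,"ty":-0.001,"tz":0,"wx":0,"wy":0,"wz":0},{"jaw":-1,"tx":0,"ty":-0.001,"tz":0,"wx":0,"wy":0,"wz":0}]'; done
```

```text
time: 5.37
eef_pos: [0.5878, 0.0085, 0.2344]
tool_rot: [0.0, 0.7, 0.714, 0.0]
ft_force: [1.2, 1.4, 3.7]
gripper_width: -0.0002
grasp_force: 1.2
time: 5.53
eef_pos: [0.5858, 0.0084, 0.2343]
tool_rot: [0.0, 0.7, 0.714, 0.0]
ft_force: [2.0, 0.2, 3.6]
gripper_width: 0.0001
grasp_force: 1.2
time: 5.7
eef_pos: [0.5839, 0.0084, 0.2343]
tool_rot: [0.0, 0.7, 0.714, 0.0]
ft_force: [1.2, 0.7, 3.2]
gripper_width: 0.0001
grasp_force: 1.2
```

```bash
python3 -m handwheel '[{"jaw":-1,"tx":0,"ty":-0.001,"tz":0,"wx":0,"wy":0,"wz":0},{"jaw":-1,"tx":0,"ty":-0.001,"tz":0,"wx":0,"wy":0,"wz":0}]'; python3 -m handwheel '[{"jaw":-1,"tx":0,"ty":-0.001,"tz":0,"wx":0,"wy":0,"wz":0}]'
```

```text
time: 5.87
eef_pos: [0.5818, 0.0083, 0.2343]
tool_rot: [0.0, 0.7, 0.714, 0.0]
ft_force: [1.0, 0.6, 3.1]
gripper_width: 0.0
grasp_force: 1.2
time: 5.95
eef_pos: [0.5813, 0.0084, 0.2344]
tool_rot: [0.001, 0.7, 0.714, 0.001]
ft_force: [8.7, 0.9, 2.1]
gripper_width: 0.0
grasp_force: 3.9
```

```bash
python3 -m handwheel '[{"jaw":-1,"tx":0,"ty":-0.001,"tz":0,"wx":0,"wy":0,"wz":0}]'
```

```text
time: 6.03
eef_pos: [0.5811, 0.0083, 0.2345]
tool_rot: [0.001, 0.7, 0.714, 0.002]
ft_force: [12.5, 0.8, -0.3]
gripper_width: -0.0001
grasp_force: 6.0
```

Lid is shut: firm stop at 0.5812, as predicted. I back off, rise, and go behind the right handle.

```bash
python3 -m handwheel '[{"jaw":-1,"tx":0,"ty":0.006,"tz":0,"wx":0,"wy":0,"wz":0},{"jaw":-1,"tx":0,"ty":0.008,"tz":0,"wx":0,"wy":0,"wz":0},{"jaw":-1,"tx":0,"ty":0,"tz":-0.03,"wx":0,"wy":0,"wz":0},{"jaw":-1,"tx":0,"ty":0,"tz":-0.03,"wx":0,"wy":0,"wz":0},{"jaw":-1,"tx":-0.02,"ty":0.014,"tz":0,"wx":0,"wy":0,"wz":0},{"jaw":-1,"tx":-0.025,"ty":0.014,"tz":0,"wx":0,"wy":0,"wz":0},{"jaw":-1,"tx":-0.025,"ty":0.014,"tz":0,"wx":0,"wy":0,"wz":0},{"jaw":-1,"tx":-0.025,"ty":0.014,"tz":0,"wx":0,"wy":0,"wz":0},{"jaw":-1,"tx":-0.025,"ty":0.014,"tz":0,"wx":0,"wy":0,"wz":0},{"jaw":-1,"tx":-0.002,"ty":0,"tz":0,"wx":0,"wy":0,"wz":0},{"jaw":-1,"tx":0,"ty":0,"tz":0.02,"wx":0,"wy":0,"wz":0},{"jaw":-1,"tx":0,"ty":0,"tz":0,"wx":0,"wy":0,"wz":0}]'
python3 - <<'E'
from workcell import ctrl
import cv2,numpy as np
a=ctrl.snapshot("scene")["color"][150:310,220:400];b=ctrl.snapshot("top")["color"][150:310,240:420]
cv2.imwrite("pics/c2.png",cv2.resize(np.hstack([a,b]),None,fx=2.2,fy=2.2,interpolation=cv2.INTER_CUBIC)[:,:,::-1])
print(ctrl.get_obs()["eef_pos"])
E
```

```text
time: 7.03
eef_pos: [0.6653, -0.1124, 0.2693]
tool_rot: [-0.003, 0.701, 0.713, -0.002]
ft_force: [-0.5, 0.5, -1.5]
gripper_width: -0.0002
grasp_force: 0.0
[ 0.66558219 -0.11168771  0.27288678]
```

View pics/c2.png

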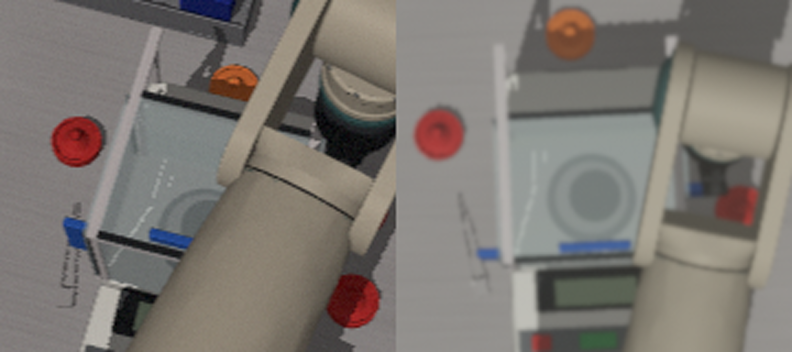

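Lid shut, with its handle at (595,246) at the front. The gripper is above the spot behind the right handle, which is at (697,190). Descending.

```bash
python3 -m handwheel '[{"jaw":-1,"tx":-0.004,"ty":0,"tz":0.015,"wx":0,"wy":0,"wz":0},{"jaw":-1,"tx":0,"ty":0,"tz":0.015,"wx":0,"wy":0,"wz":0},{"jaw":-1,"tx":0,"ty":0,"tz":0,"wx":0,"wy":0,"wz":0},{"jaw":-1,"tx":0,"ty":0,"tz":0.012,"wx":0,"wy":0,"wz":0},{"jaw":-1,"tx":0,"ty":0,"tz":0.012,"wx":0,"wy":0,"wz":0}]'; python3 -m handwheel '[{"jaw":-1,"tx":0,"ty":0,"tz":0.012,"wx":0,"wy":0,"wz":0},{"jaw":-1,"tx":0,"ty":0,"tz":0.012,"wx":0,"wy":0,"wz":0},{"jaw":-1,"tx":0,"ty":0,"tz":0.010,"wx":0,"wy":0,"wz":0},{"jaw":-1,"tx":0,"ty":0,"tz":0,"wx":0,"wy":0,"wz":0}]'
```

```text
time: 7.55
eef_pos: [0.6668, -0.1158, 0.2218]
tool_rot: [0.001, 0.7, 0.714, 0.001]
ft_force: [0.1, -0.2, 0.0]
gripper_width: 0.0002
grasp_force: 0.0
time: 7.88
eef_pos: [0.6652, -0.1158, 0.1826]
tool_rot: [-0.002, 0.7, 0.714, -0.001]
ft_force: [0.4, 0.0, -1.3]
gripper_width: 0.0
grasp_force: 0.0
```

```bash
python3 -m handwheel '[{"jaw":-1,"tx":0,"ty":-0.004,"tz":0,"wx":0,"wy":0,"wz":0},{"jaw":-1,"tx":0,"ty":-0.004,"tz":0,"wx":0,"wy":0,"wz":0},{"jaw":-1,"tx":0,"ty":-0.004,"tz":0,"wx":0,"wy":0,"wz":0},{"jaw":-1,"tx":0,"ty":-0.004,"tz":0,"wx":0,"wy":0,"wz":0},{"jaw":-1,"tx":0,"ty":-0.004,"tz":0,"wx":0,"wy":0,"wz":0},{"jaw":-1,"tx":0,"ty":-0.004,"tz":0,"wx":0,"wy":0,"wz":0},{"jaw":-1,"tx":0,"ty":-0.004,"tz":0,"wx":0,"wy":0,"wz":0},{"jaw":-1,"tx":0,"ty":-0.004,"tz":0,"wx":0,"wy":0,"wz":0}]'
```

```text
time: 8.55
eef_pos: [0.6341, -0.1167, 0.1868]
tool_rot: [0.0, 0.7, 0.714, 0.0]
ft_force: [1.6, -0.1, 1.5]
gripper_width: 0.0
grasp_force: 0.9
```

```bash
python3 -m handwheel '[{"jaw":-1,"tx":0,"ty":-0.004,"tz":0,"wx":0,"wy":0,"wz":0},{"jaw":-1,"tx":0,"ty":-0.004,"tz":0,"wx":0,"wy":0,"wz":0},{"jaw":-1,"tx":0,"ty":-0.004,"tz":0,"wx":0,"wy":0,"wz":0},{"jaw":-1,"tx":0,"ty":-0.004,"tz":0,"wx":0,"wy":0,"wz":0},{"jaw":-1,"tx":0,"ty":-0.004,"tz":0,"wx":0,"wy":0,"wz":0},{"jaw":-1,"tx":0,"ty":-0.004,"tz":0,"wx":0,"wy":0,"wz":0},{"jaw":-1,"tx":0,"ty":-0.004,"tz":0,"wx":0,"wy":0,"wz":0},{"jaw":-1,"tx":0,"ty":-0.004,"tz":0,"wx":0,"wy":0,"wz":0},{"jaw":-1,"tx":0,"ty":-0.004,"tz":0,"wx":0,"wy":0,"wz":0},{"jaw":-1,"tx":0,"ty":-0.004,"tz":0,"wx":0,"wy":0,"wz":0}]'; python3 -m handwheel '[{"jaw":-1,"tx":0,"ty":-0.002,"tz":0,"wx":0,"wy":0,"wz":0},{"jaw":-1,"tx":0,"ty":-0.002,"tz":0,"wx":0,"wy":0,"wz":0},{"jaw":-1,"tx":0,"ty":-0.002,"tz":0,"wx":0,"wy":0,"wz":0}]';  python3 -m handwheel '[{"jaw":-1,"tx":0,"ty":-0.001,"tz":0,"wx":0,"wy":0,"wz":0},{"jaw":-1,"tx":0,"ty":-0.001,"tz":0,"wx":0,"wy":0,"wz":0},{"jaw":-1,"tx":0,"ty":-0.001,"tz":0,"wx":0,"wy":0,"wz":0}]'
```

```text
time: 9.38
eef_pos: [0.5939, -0.1174, 0.1863]
tool_rot: [-0.0, 0.7, 0.714, 0.0]
ft_force: [0.8, -0.1, 1.2]
gripper_width: 0.0002
grasp_force: 0.9
time: 9.63
eef_pos: [0.5881, -0.1175, 0.1863]
tool_rot: [-0.0, 0.7, 0.714, 0.0]
ft_force: [1.8, 0.7, 1.1]
gripper_width: 0.0002
grasp_force: 0.8
time: 9.88
eef_pos: [0.5853, -0.1175, 0.1863]
tool_rot: [-0.0, 0.7, 0.714, 0.0]
ft_force: [2.2, 0.6, 1.4]
gripper_width: 0.0001
grasp_force: 0.8
```

```bash
python3 -m handwheel '[{"jaw":-1,"tx":0,"ty":-0.001,"tz":0,"wx":0,"wy":0,"wz":0},{"jaw":-1,"tx":0,"ty":-0.001,"tz":0,"wx":0,"wy":0,"wz":0}]';  python3 -m handwheel '[{"jaw":-1,"tx":0,"ty":-0.001,"tz":0,"wx":0,"wy":0,"wz":0}]'
```

```text
time: 10.05
eef_pos: [0.5847, -0.1175, 0.1864]
tool_rot: [0.002, 0.7, 0.714, 0.002]
ft_force: [14.0, -0.6, -4.3]
gripper_width: -0.0002
grasp_force: 7.3
time: 10.13
eef_pos: [0.5847, -0.1175, 0.1864]
tool_rot: [0.003, 0.7, 0.714, 0.002]
ft_force: [19.7, -0.5, -5.7]
gripper_width: 0.0001
grasp_force: 10.1
```

Right panel is shut. I back off, rise, and cross to above the tare key.

```bash
python3 -m handwheel '[{"jaw":-1,"tx":0,"ty":0.006,"tz":0,"wx":0,"wy":0,"wz":0},{"jaw":-1,"tx":0,"ty":0.008,"tz":0,"wx":0,"wy":0,"wz":0},{"jaw":-1,"tx":0,"ty":0,"tz":-0.03,"wx":0,"wy":0,"wz":0},{"jaw":-1,"tx":0,"ty":0,"tz":-0.03,"wx":0,"wy":0,"wz":0},{"jaw":-1,"tx":0,"ty":0,"tz":-0.03,"wx":0,"wy":0,"wz":0},{"jaw":-1,"tx":0,"ty":0,"tz":-0.03,"wx":0,"wy":0,"wz":0},{"jaw":-1,"tx":0.025,"ty":-0.028,"tz":0,"wx":0,"wy":0,"wz":0},{"jaw":-1,"tx":0.025,"ty":-0.028,"tz":0,"wx":0,"wy":0,"wz":0},{"jaw":-1,"tx":0.025,"ty":-0.028,"tz":0,"wx":0,"wy":0,"wz":0},{"jaw":-1,"tx":0.025,"ty":-0.028,"tz":0,"wx":0,"wy":0,"wz":0},{"jaw":-1,"tx":0.026,"ty":-0.027,"tz":0,"wx":0,"wy":0,"wz":0},{"jaw":-1,"tx":0,"ty":0,"tz":0,"wx":0,"wy":0,"wz":0}]'
python3 -m handwheel '[{"jaw":-1,"tx":0,"ty":0,"tz":0.035,"wx":0,"wy":0,"wz":0},{"jaw":-1,"tx":0,"ty":0,"tz":0.035,"wx":0,"wy":0,"wz":0},{"jaw":-1,"tx":0,"ty":0,"tz":0.035,"wx":0,"wy":0,"wz":0},{"jaw":-1,"tx":0,"ty":0,"tz":0.035,"wx":0,"wy":0,"wz":0},{"jaw":-1,"tx":0,"ty":0,"tz":0.035,"wx":0,"wy":0,"wz":0},{"jaw":-1,"tx":0,"ty":0,"tz":0,"wx":0,"wy":0,"wz":0},{"jaw":-1,"tx":0,"ty":0,"tz":0,"wx":0,"wy":0,"wz":0}]'
python3 - <<'E'
from workcell import ctrl
import cv2,numpy as np
a=ctrl.snapshot("scene")["color"][190:350,220:400];b=ctrl.snapshot("top")["color"][180:340,240:420]
cv2.imwrite("pics/c3.png",cv2.resize(np.hstack([a,b]),None,fx=2.2,fy=2.2,interpolation=cv2.INTER_CUBIC)[:,:,::-1])
print(ctrl.get_obs()["eef_pos"])
E
```

```text
time: 11.13
eef_pos: [0.4514, 0.0089, 0.3068]
tool_rot: [-0.001, 0.699, 0.715, 0.0]
ft_force: [0.4, -0.4, -0.3]
gripper_width: -0.0003
grasp_force: 0.0
time: 11.72
eef_pos: [0.4539, 0.0059, 0.1304]
tool_rot: [-0.002, 0.7, 0.714, -0.001]
ft_force: [-0.6, -0.1, 0.0]
gripper_width: 0.0001
grasp_force: 0.0
[0.45613221 0.00575535 0.13382895]
```

View pics/c3.png

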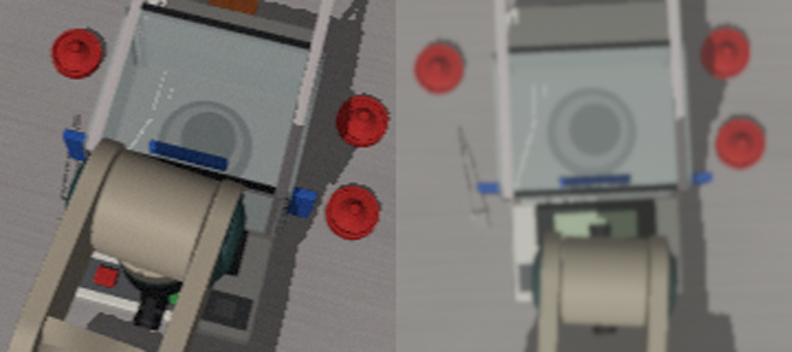

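Both panels are shut: the side handles at (488,188) and (703,178) line up with the balance's slight yaw, and the lid handle is at its front. The fingers are over the green key. Pressing next.

```bash
python3 -m handwheel '[{"jaw":-1,"tx":0,"ty":0,"tz":0.025,"wx":0,"wy":0,"wz":0},{"jaw":-1,"tx":0,"ty":0,"tz":0.025,"wx":0,"wy":0,"wz":0},{"jaw":-1,"tx":0,"ty":0,"tz":0.015,"wx":0,"wy":0,"wz":0},{"jaw":-1,"tx":0,"ty":0,"tz":0.007,"wx":0,"wy":0,"wz":0},{"jaw":-1,"tx":0,"ty":0,"tz":0,"wx":0,"wy":0,"wz":0},{"jaw":-1,"tx":0,"ty":0,"tz":0,"wx":0,"wy":0,"wz":0}]';python3 -m handwheel '[{"jaw":-1,"tx":0,"ty":0,"tz":0.003,"wx":0,"wy":0,"wz":0},{"jaw":-1,"tx":0,"ty":0,"tz":0.003,"wx":0,"wy":0,"wz":0},{"jaw":-1,"tx":0,"ty":0,"tz":0.002,"wx":0,"wy":0,"wz":0}]'
```

```text
time: 12.32
eef_pos: [0.4562, 0.0059, 0.0613]
tool_rot: [0.001, 0.7, 0.714, 0.001]
ft_force: [0.8, 0.6, 0.9]
gripper_width: -0.0002
grasp_force: 0.0
time: 12.57
eef_pos: [0.4556, 0.0059, 0.052]
tool_rot: [0.001, 0.7, 0.714, 0.001]
ft_force: [1.6, 0.3, 2.1]
gripper_width: 0.0002
grasp_force: 1.4
```

```bash
python3 -m handwheel '[{"jaw":-1,"tx":0,"ty":0,"tz":0.001,"wx":0,"wy":0,"wz":0},{"jaw":-1,"tx":0,"ty":0,"tz":0.001,"wx":0,"wy":0,"wz":0},{"jaw":-1,"tx":0,"ty":0,"tz":0.001,"wx":0,"wy":0,"wz":0}]';python3 -m handwheel '[{"jaw":-1,"tx":0,"ty":0,"tz":0.001,"wx":0,"wy":0,"wz":0},{"jaw":-1,"tx":0,"ty":0,"tz":0,"wx":0,"wy":0,"wz":0}]'; python3 -m handwheel '[{"jaw":-1,"tx":0,"ty":0,"tz":0.001,"wx":0,"wy":0,"wz":0},{"jaw":-1,"tx":0,"ty":0,"tz":0,"wx":0,"wy":0,"wz":0}]'
```

```text
time: 12.82
eef_pos: [0.4556, 0.0059, 0.049]
tool_rot: [0.001, 0.7, 0.714, 0.001]
ft_force: [1.1, -0.9, 4.8]
gripper_width: 0.0
grasp_force: 2.3
time: 12.98
eef_pos: [0.4556, 0.0059, 0.048]
tool_rot: [0.001, 0.7, 0.714, 0.001]
ft_force: [1.7, 0.0, 6.1]
gripper_width: -0.0003
grasp_force: 2.9
time: 13.15
eef_pos: [0.4557, 0.0059, 0.0479]
tool_rot: [0.001, 0.7, 0.714, 0.001]
ft_force: [-2.5, 0.2, 13.9]
gripper_width: -0.0001
grasp_force: 6.9
```

Key bottomed out at z 0.0479 with force rising to 14 N. Now I lift clear straight up and check.

```bash
python3 -m handwheel '[{"jaw":-1,"tx":0,"ty":0,"tz":-0.004,"wx":0,"wy":0,"wz":0},{"jaw":-1,"tx":0,"ty":0,"tz":-0.01,"wx":0,"wy":0,"wz":0},{"jaw":-1,"tx":0,"ty":0,"tz":-0.02,"wx":0,"wy":0,"wz":0},{"jaw":-1,"tx":0,"ty":0,"tz":-0.03,"wx":0,"wy":0,"wz":0},{"jaw":-1,"tx":0,"ty":0,"tz":-0.03,"wx":0,"wy":0,"wz":0},{"jaw":-1,"tx":0,"ty":-0.02,"tz":-0.03,"wx":0,"wy":0,"wz":0},{"jaw":-1,"tx":0,"ty":-0.02,"tz":-0.03,"wx":0,"wy":0,"wz":0},{"jaw":-1,"tx":0.03,"ty":-0.02,"tz":0,"wx":0,"wy":0,"wz":0},{"jaw":-1,"tx":0.03,"ty":0,"tz":0,"wx":0,"wy":0,"wz":0},{"jaw":-1,"tx":0.03,"ty":0,"tz":0,"wx":0,"wy":0,"wz":0},{"jaw":-1,"tx":0.03,"ty":0,"tz":0,"wx":0,"wy":0,"wz":0},{"jaw":-1,"tx":0.03,"ty":0,"tz":0,"wx":0,"wy":0,"wz":0}]'
python3 -m handwheel '[{"jaw":-1,"tx":0.03,"ty":0,"tz":0,"wx":0,"wy":0,"wz":0},{"jaw":-1,"tx":0.03,"ty":0,"tz":0,"wx":0,"wy":0,"wz":0},{"jaw":-1,"tx":0,"ty":0,"tz":0,"wx":0,"wy":0,"wz":0},{"jaw":-1,"tx":0,"ty":0,"tz":0,"wx":0,"wy":0,"wz":0},{"jaw":-1,"tx":0,"ty":0,"tz":0,"wx":0,"wy":0,"wz":0},{"jaw":-1,"tx":0,"ty":0,"tz":0,"wx":0,"wy":0,"wz":0}]'
python3 - <<'E'
from workcell import ctrl
from h import *
S=ctrl.snapshot("scene");T=ctrl.snapshot("top")
a=S["color"][190:350,220:400];b=T["color"][180:340,240:420]
cv2.imwrite("pics/c4.png",cv2.resize(np.hstack([a,b]),None,fx=2.2,fy=2.2,interpolation=cv2.INTER_CUBIC)[:,:,::-1])
for n,z,bt in[("top",.244,(305,250,355,275)),("right",.2085,(370,245,392,275)),("left",.2085,(272,256,290,274))]:
    p,_=blob(T,"b",bt);print(n,onz(T,p,z).round(4))
E
```

```text
time: 14.15
eef_pos: [0.3911, 0.156, 0.2002]
tool_rot: [-0.0, 0.7, 0.714, -0.0]
ft_force: [-0.2, -0.2, 0.4]
gripper_width: 0.0001
grasp_force: 0.0
time: 14.65
eef_pos: [0.3908, 0.2139, 0.2002]
tool_rot: [-0.0, 0.701, 0.713, -0.0]
ft_force: [-0.1, -0.5, -0.4]
gripper_width: -0.0001
grasp_force: 0.0
top [0.5608 0.0081 0.244 ]
right [ 0.5624 -0.113   0.2085]
left [0.5574 0.1318 0.2085]
```

View pics/c4.png

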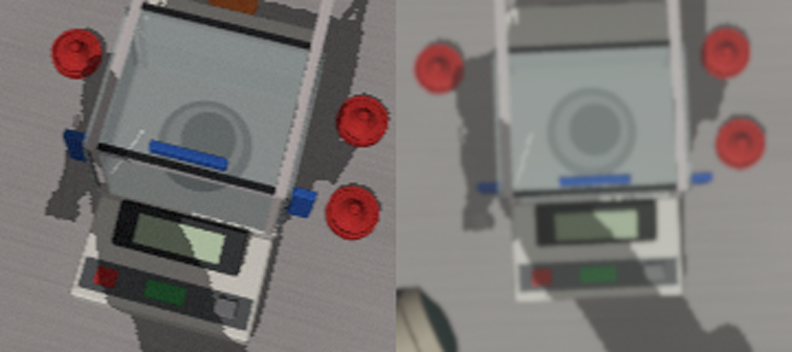

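All three handles are at their shut positions (right against left differs by 5 mm, which is what the yaw gives). The green key at (597,273) is up, the sprue base is still on the pan, and the arm is clear.

```bash
python3 -c "
from workcell import ctrl
print(ctrl.hand_in())"
```

```text
the job is handed in; nothing more can be done
None
```

I pushed the top and right panels fully shut by their handles, then pressed the tare key all the way down and released it. The job was handed in at about 15 s with the arm clear of everything.

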